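Pin the tray bar, slide the tray to the reader's notch and hold it there

ROBOT

A 6-joint arm with a two-finger parallel gripper is mounted at the origin on the work surface. World frame = base frame: x ahead of the robot, y to its left, z up, the work surface at z = 0. Lengths are in mm, angles in rad, forces in N, time in s.
With the tool pointing down it reaches from about 350 to 775 mm from the base axis. Payload 7.3 kg.
Tool frame: the origin (TCP) lies at the very end of the fingers, on their centre line; the grasp point (between the pads) lies 19 mm behind it; z points along the fingers, y is the line along which they close (so a half turn about z gives the same grasp; the last joint's range is limited). The gripper opens to 92 mm and grips with 3 to 60 N. Pads are 19 mm wide; open, the fingers measure 130 mm over their backs; the gripper's body (75 mm by 190 mm) begins 47 mm behind the grasp point.
Start: joints at [-1.444, 0.342, 1.524, -0, 1.275, -0.146], TCP at [141.472, -505.599, 226.741] pointing down, gripper open.
Joint ranges: [-2.53, 2.53], [-0.77, 2.02], [0.04, 2.7], [-1, 4.14], [0.28, 2.66], [-3.11, 3.11]. Speed limits (rad/s): [2.57, 2.57, 3.14, 3.14, 3.14, 3.14].

INTERFACE

Orientations are given as [roll, pitch, yaw] about the fixed x, y, z axes, in that order (R = Rz(yaw) Ry(pitch) Rx(roll)).
In Python, from plant import * gives the robot as it stands.
- The arm moves only by the tool arm_command, never from a script. Its arguments are lists of equal length, an entry for each row: "gripper": the finger opening in mm, from 0 to 91.8; "dp": the shift along the tool's x, y, z in units of 25 mm (1.0 is 25 mm), a list of three; "twist": the turn about the tool's z in units of 5 degrees (1.0 is 5 degrees). A call has exactly 5 rows; each row shifts and turns the commanded pose from where the row before left it, along the tool's axes as they then stand; what a row does not reach is not made up. A row lasts 1/8 s, in which the tool goes at most 62.5 mm and 10.7 degrees, less where a joint would pass 70% of its speed; a pose out of reach is approached as far as the arm can. A call is refused whole if a number of a shift passes 1 or a number of a turn 1, either way. A call with a gripper value outside its range is refused whole. The fingers move at their own pace and stop on an object; the grip force is fixed at half the most. Time passes only in rows, so rows that do not move let the fingers close, or fill a call up. It gives the time, the measured TCP pose, the force, the opening and the grip force at its end, in the units of the state.
- get_obs(): the state, without advancing time (a new reading comes with each control period).
- capture(name): name is "scene" or "top" or "wrist"; returns the picture (420x560x3 uint8, red, green, blue); there is no depth.
- get_calibration(name): a dict with "mtx" (3x3 intrinsics, pixels), "position" and "attitude" of the camera in the world; the wrist camera has in their place "mount" (4x4, takes a point from camera to tool coordinates, whose origin is the TCP and whose axes are the flange's). Camera axes: x right, y down, z forward; pixel columns grow to the right and rows downward; lengths in mm; the calibration is good to about 2 mm. A picture is of the moment at which its call begins: read the wrist's pose just before it. get_calibration takes no time and is no camera call.
- close_job(): hands the job in; it is judged then, once.
The state is a dict: "time": time; "joint_positions": joint angles; "dq": joint speeds; "tau": joint torques, N m; "tool_pos": TCP position; "tcp_rot": TCP orientation; "contact_force": force on the tool from outside, world axes, zero at the start; "moment": the same for the moment, N m; "grip_width": finger opening in mm; "finger_force": force on a finger pad.
Only numpy, scipy, OpenCV 4.12 (cv2) and the standard library are available. Lean on these libraries where they do the work, as an engineer would, in place of code of your own. Each camera call takes 0.05 s, during which the arm holds its last target. There are 200 camera calls.

TASK

The tray on the sliding carriage has to go under the code reader. Before moving the carriage, lock the bar across the tray: take the headed pin from the holder block and push it down through the fork and the eye of the bar until its head sits flat on the fork. Then grip the carriage's knob and slide it along the rails to the reader until you feel the spring ball drop into its notch, and stay: finish with the fingers still gripping the knob and the ball in the notch. Leave everything else on the bench alone.

Things in the scene. Friction and masses are not known exactly. Their poses are not given: they have to be found in the camera images.
- stage: inspection stage: aluminium base plate 205 x 580 mm, 12 mm thick, fixed to the bench, with two steel rails. Origin on the bench under the middle of the rails; y axis: the slide direction (to the robot's left at yaw 0), x: across the rails, away from the robot, z up. Yaw within 0.12 rad of 0
- carriage (a joint): position (m) of the carriage along the stage's y axis, end stops at -0.20 and +0.20; starts between -0.17 and -0.09, to the right (-y) of the notch. A 150 x 150 mm aluminium plate, top 48 mm above the bench, carrying the black tray, fork, bar and knob. It runs freely with about 2 N of drag (spring ball's rubbing included); nothing else holds it
- knob: black upright cylindrical knob, 22 mm across, on a tongue at the carriage's near right corner. Origin: centre of its foot, on the plate's top 48 mm above the bench, z up; it turns on its screw; straight grip from 12 to 41 mm above the origin, top at 44 mm. From fork_top it lies 81 mm towards -y and 10 mm towards -x; nothing stands within 40 mm of it
- fork_top (a point): centre of the mouth of the fork's vertical pin hole, on the flat top of the upper tine (32 x 35 mm), 74 mm above the bench, at the carriage's near left corner; axes as the stage's. The 12 mm hole passes through the upper tine (7 mm), the bar's eye (8 mm) and the lower tine (7 mm), 26 mm in all with the gaps; below that 36 mm are free
- bar (a joint): angle (rad) of the steel retaining bar: pivots on an upright post at the carriage's far side and lies over the tray's left edge, its eye in the fork, 156 mm from the pivot. 0: shut, its 12 mm hole in line with the fork's; grows as it swings out to the left. Starts shut to within 0.008 (eye up to 1.3 mm off line) and moves at a touch: the pin's nose centres it
- pin: steel headed pin, upright in one of the two holes of the holder block, head up: shank 10 mm across and 38 mm long with a nose tapering to 4 mm over the last 8 mm, head 22 mm across and 16 mm tall. Origin: tip of the nose, z up along the shank; top of the head at 54 mm. About 60 g
- pin_collar (a point): point on the pin's axis at the underside of its head, 38 mm above the nose; with the pin home it meets fork_top
- pin_block: white plastic holder block 50 x 110 mm, 45 mm tall, fixed to the bench; two 12 mm holes, 42 mm deep, at +30 and -30 mm along its y axis. One holds the pin, the other the hex driver, either way round; the pin's head rests on the block's top. Origin under its centre, z up
- ball (a point): tip of the steel spring ball (14 mm across) at the middle of the carriage's far edge, as it rides on the index rail; moves with the carriage; axes as the stage's. The ball presses with about 9 N towards the stage's +x on the index rail all along the way
- notch (a point): centre of the notch, a 10.5 mm wide upright slot in the index rail's face under the code reader (small camera with ring light on a post). When ball comes level with it along the stage's y axis the ball drops 2.4 mm in: from 5 mm off it draws the carriage in, then resists leaving with about 8 N; let go, the carriage centres itself. Axes as the stage's
- hex_driver: black-handled stubby hex driver standing in the other hole of the holder block: handle 20 mm across and 48 mm tall above the block, so it is taller than the pin's head; origin at the lower end of its shank, 34 mm below the handle; a bystander
- loupe: black waisted stand magnifier, 44 mm across, 46 mm tall; origin under its centre; a bystander
- tweezers: steel tweezers lying flat, 135 mm long, 18 mm wide, 5 mm thick; origin under the middle; a bystander
- chip_boxes: small stack of black 51 mm square chip boxes with a steel clip, 25 mm tall; origin under its centre; a bystander
- solvent_pot: white round solvent pot with a steel top plate, 72 mm across, 118 mm tall; origin under its centre; a bystander
- tray_stack: stack of four black chip trays, 322 x 136 mm and 30 mm tall; origin under its centre; a bystander
- vacuum_pen: aluminium vacuum pick-up pen on a black stand 90 x 45 mm, 45 mm tall; origin under the stand's centre; a bystander

How it is judged:
By the outcome, as a careful person would: the job done as asked, in the order asked, and still so for the second after the job is handed in, while the arm keeps its last pose, push and grip.
It also fails if it takes over 58 s, if anything falls off the work surface, if the arm or the gripper's body presses on something with over 40 N, if the wrist force passes 120 N, or if a joint passes its speed limit or range.

## Working session

There is one attempt and no reset: what is moved stays moved. The work goes in short steps, Python scripts to look and compute and a tool call to move; the robot and the scene stay as the last step left them, time stands still between calls to the robot, and variables do not carry over. Pictures are saved under pics/ and viewed, at most 10 in all, crops included, and the job is handed in when it is done.

Besides the shell and the picture viewer there is one more tool, called after "Call:" by a JSON object that holds its "method" and its "body". arm_command: Moves the arm, as the interface text tells. Its arguments: {"type":"object","properties":{"gripper":{"type":"array"},"dp":{"type":"array"},"twist":{"type":"array"}},"required":["gripper","dp","twist"]}

```bash
mkdir -p pics; ls
python3 - <<'E'
from plant import *
import cv2
o=get_obs(); print({k:o[k] for k in('time','tool_pos','tcp_rot','grip_width','contact_force')})
for n in('top','scene'):
    c=get_calibration(n);print(n,c)
    cv2.imwrite(f'pics/{n}0.png',capture(n)[:,:,::-1])
print(get_calibration('wrist'))
E
```

```text
pics
{'time': 0.0, 'tool_pos': array([ 141.42775657, -505.16602713,  226.0303609 ]), 'tcp_rot': array([-3.14005022e+00, -2.28143621e-04,  2.72838604e-01]), 'grip_width': 91.86541122894693, 'contact_force': array([ 0.13471172, -0.39582394, -0.54944362])}
top {'mtx': array([[489.2783953 ,   0.        , 279.81546846],
       [  0.        , 489.2783953 , 208.40422357],
       [  0.        ,   0.        ,   1.        ]]), 'position': array([ 250.21012017,    5.33673336, 1526.18735604]), 'attitude': array([-2.91334752, -0.00667798, -1.48768252])}
scene {'mtx': array([[471.85167069,   0.        , 279.86006134],
       [  0.        , 471.85167069, 213.2873784 ],
       [  0.        ,   0.        ,   1.        ]]), 'position': array([1642.91524761, -227.31405861,  863.56122327]), 'attitude': array([-2.19368751,  0.02129296,  1.31330572])}
{'mtx': array([[297.97377024,   0.        , 279.19458432],
       [  0.        , 297.97377024, 207.88857894],
       [  0.        ,   0.        ,   1.        ]]), 'mount': array([[-1.14935454e-03, -9.62034703e-01, -2.72924732e-01,
         7.49431142e+01],
       [ 9.99999320e-01, -1.16025263e-03, -1.21463745e-04,
         3.67783447e-01],
       [-1.99809301e-04, -2.72924686e-01,  9.62035382e-01,
        -1.57955601e+02],
       [ 0.00000000e+00,  0.00000000e+00,  0.00000000e+00,
         1.00000000e+00]])}
```

View pics/top0.png

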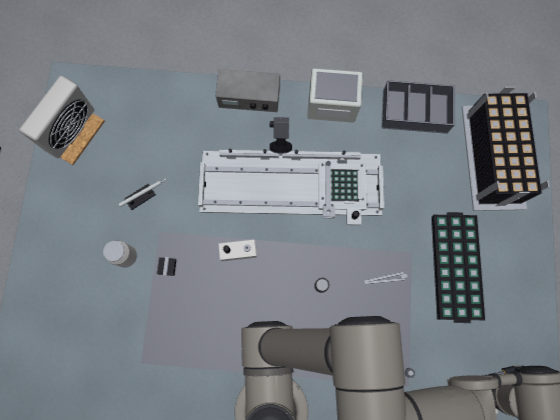

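View pics/scene0.png

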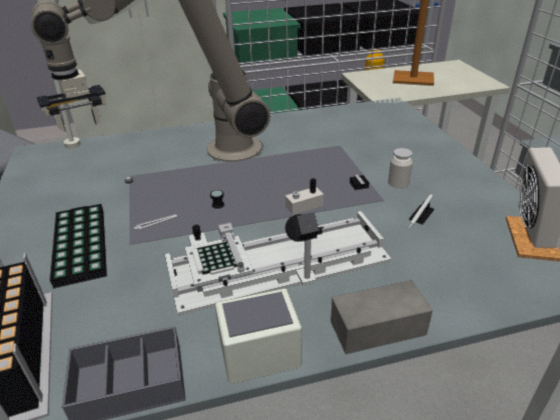

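The top view shows the block at about (238,250), with the driver's black handle at (227,249) and the pin at (248,248). The fork is near (328,211), the knob at (355,215) and the reader at (281,135). In the scene view, the carriage is at the stage's right end and the bar looks shut.

```bash
cat > h.py <<'E'
from plant import *
import cv2, numpy as np
from scipy.spatial.transform import Rotation as R
def cam(n):
    c=get_calibration(n)
    if n!='wrist': return c['mtx'],R.from_euler('xyz',c['attitude']).as_matrix(),np.array(c['position'])
    o=get_obs(); T=np.eye(4);T[:3,:3]=R.from_euler('xyz',o['tcp_rot']).as_matrix();T[:3,3]=o['tool_pos']
    M=T@c['mount']; return c['mtx'],M[:3,:3],M[:3,3]
def ray(C,uv,z):
    K,r,p=C; d=r@np.linalg.inv(K)@np.array([*uv,1.]); return p+d*(z-p[2])/d[2]
def proj(C,P):
    K,r,p=C; q=K@(r.T@(np.asarray(P,float)-p)); return q[:2]/q[2]
def shot(n,f):
    C=cam(n); im=capture(n)[:,:,::-1].copy(); cv2.imwrite('pics/'+f,im); return C,im
def go(x,y,z=None,yaw=0):
    o=get_obs();p=o['tool_pos'];Rm=R.from_euler('xyz',o['tcp_rot']).as_matrix()
    d=np.array([x,y,p[2] if z is None else z])-p
    print('pose',p.round(1),o['tcp_rot'].round(4),'units',(Rm.T@d/25).round(3),'twist',round(-np.degrees(yaw-o['tcp_rot'][2])/5,2),'t',o['time'])
E
python3 - <<'E'
from h import *
C=cam('top')
for n,uv,z in [('pin',(248,248),61),('drv',(227,249),93),('fork',(328,211),74),('knob',(355,215),92),('stageL',(202,213),12),('stageR',(382,214),12),('stageUR',(382,155),12)]:
    print(n,ray(C,uv,z).round(0))
im=cv2.imread('pics/top0.png')[130:280,180:400]
cv2.imwrite('pics/topc.png',cv2.resize(im,None,fx=3.6,fy=3.6,interpolation=cv2.INTER_CUBIC))
E
```

```text
pin [460. 109.  61.]
drv [447. 168.  93.]
fork [ 592. -123.   74.]
knob [ 582. -203.   92.]
stageL [566. 269.  12.]
stageR [ 611. -300.   12.]
stageUR [ 808. -293.   12.]
```

View pics/topc.png

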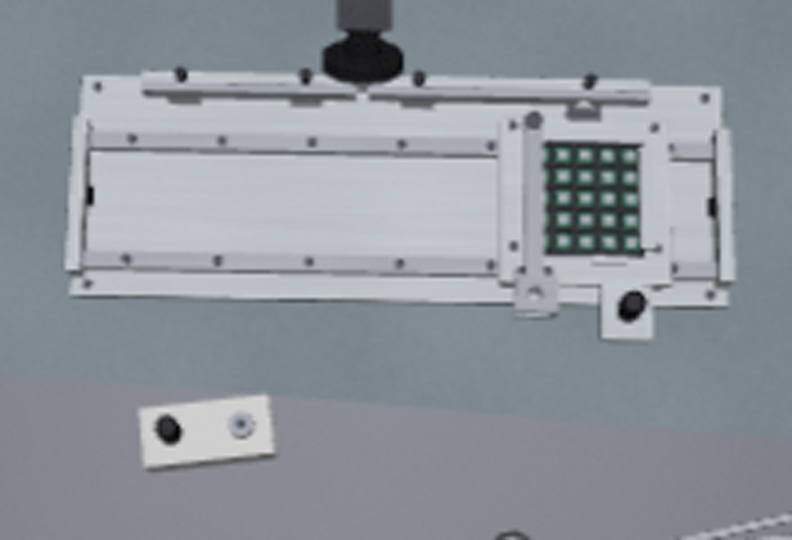

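The crop shows the fork's hole in line with the bar's eye at about top pixel (328,211), the knob at about (355,215) and the notch near (280,157). The stage yaw comes out at about 0.08. I'll move over the carriage for a near look first.

Call:
{"method": "arm_command", "body": {"gripper": [50, 50, 50, 50, 50], "dp": [[1, 0, 0], [1, 0, 0], [1, 0, 0], [1, 0, 0], [1, 0, 0]], "twist": [0.44, 0.44, 0.44, 0.44, 0.44]}}

```text
time: 0.72
tool_pos: [264.6, -480.9, 226.3]
tcp_rot: [-3.141, 0.0, 0.08]
contact_force: [-0.4, 0.0, 0.5]
grip_width: 51.1
finger_force: 0.0
```

Call:
{"method": "arm_command", "body": {"gripper": [50, 50, 50, 50, 50], "dp": [[0.9, -0.8, 0], [0.9, -0.8, 0], [0.9, -0.8, 0], [0.9, -0.8, 0], [0.9, -0.8, 0]], "twist": [0, 0, 0, 0, 0]}}

```text
time: 1.35
tool_pos: [368.4, -371.6, 226.3]
tcp_rot: [-3.141, 0.0, 0.081]
contact_force: [-0.3, 0.4, -0.5]
grip_width: 50.0
finger_force: 0.0
```

Call:
{"method": "arm_command", "body": {"gripper": [50, 50, 50, 50, 50], "dp": [[0.9, -0.8, 0], [0.9, -0.8, 0], [0.9, -0.8, 0], [0.9, -0.8, 0], [0.9, -0.8, 0]], "twist": [0, 0, 0, 0, 0]}}

```text
time: 1.98
tool_pos: [472.5, -262.9, 226.3]
tcp_rot: [-3.141, 0.001, 0.081]
contact_force: [-0.1, -0.0, 0.5]
grip_width: 50.1
finger_force: 0.0
```

Call:
{"method": "arm_command", "body": {"gripper": [50, 50, 50, 50, 50], "dp": [[0.8, -0.8, 0], [0.8, -0.8, 0], [0.8, -0.8, 0], [0.8, -0.8, 0], [0, 0, 0]], "twist": [0, 0, 0, 0, 0]}}

```text
time: 2.6
tool_pos: [545.9, -176.1, 226.1]
tcp_rot: [-3.141, 0.001, 0.083]
contact_force: [0.7, -0.2, 0.6]
grip_width: 49.9
finger_force: 0.0
```

Run:
```python
from h import *
go(460,109,yaw=.08)
C,im=shot('wrist','w1.png')
print(proj(C,[592,-123,74]),proj(C,[582,-203,92]), get_obs()['grip_width'])
cv2.imwrite('pics/w1v.png',im)
```

```text
pose [ 545.9 -176.1  226.1] [-3.141e+00  8.000e-04  8.340e-02] units [-2.4730e+00 -1.1652e+01  9.0000e-03] twist 0.04 t 2.6
[231.17728087 148.27622074] [309.54661059 166.91956435] 49.93868103750364
```

View pics/w1.png

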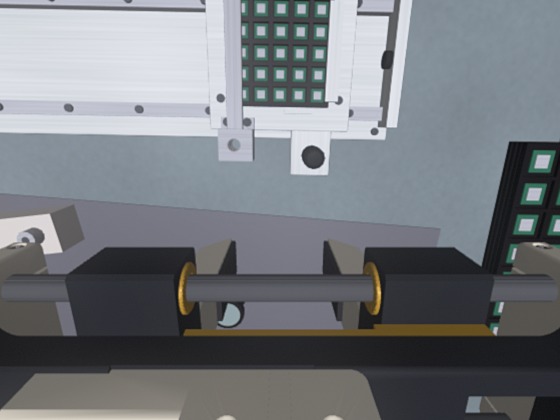

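The wrist picture shows the fork hole at (234,144), the knob top at (313,156) and part of the block at the left edge.

Call:
{"method": "arm_command", "body": {"gripper": [50, 50, 50, 50, 50], "dp": [[-0.4, -1, 0], [-0.4, -1, 0.2], [-0.4, -1, 0.2], [-0.4, -1, 0.2], [-0.4, -1, 0.2]], "twist": [0, 0, 0, 0, 0]}}

```text
time: 3.28
tool_pos: [484.3, -57.3, 206.5]
tcp_rot: [3.141, 0.0, 0.08]
contact_force: [1.2, 0.0, -0.5]
grip_width: 50.0
finger_force: 0.0
```

Call:
{"method": "arm_command", "body": {"gripper": [50, 50, 50, 50, 50], "dp": [[-0.4, -1, 0.3], [-0.4, -1, 0.3], [-0.4, -1, 0.3], [-0.4, -1, 0.3], [-0.4, -1, 0.3]], "twist": [0, 0, 0, 0, 0]}}

```text
time: 3.9
tool_pos: [424.7, 63.3, 169.0]
tcp_rot: [3.141, 0.0, 0.08]
contact_force: [0.3, -0.1, 0.1]
grip_width: 50.0
finger_force: 0.0
```

Call:
{"method": "arm_command", "body": {"gripper": [50, 50, 50, 50, 50], "dp": [[-0.4, -1, 0.3], [-0.4, -0.9, 0.3], [0, 0, 0], [0, 0, 0], [0, 0, 0]], "twist": [0, 0, 0, 0, 0]}}

```text
time: 4.53
tool_pos: [402.3, 108.4, 154.5]
tcp_rot: [3.141, -0.001, 0.08]
contact_force: [0.4, 0.1, -0.1]
grip_width: 50.4
finger_force: 0.0
```

Run:
```python
from h import *
# refine fork hole & knob from w1 using pose recorded
import numpy as np
K=get_calibration('wrist')['mtx'];m=get_calibration('wrist')['mount']
T=np.eye(4);T[:3,:3]=R.from_euler('xyz',[-3.141,.0008,.0834]).as_matrix();T[:3,3]=[545.9,-176.1,226.1];M=T@m
C=(K,M[:3,:3],M[:3,3])
print('fork',ray(C,(234,144.5),74),'knob',ray(C,(313,156),92))
go(460,109,yaw=.08)
C,im=shot('wrist','w2.png'); print(proj(C,[460,109,61]))
```

```text
fork [ 596.05418558 -125.6772156    74.        ] knob [ 592.85008764 -205.13268489   92.        ]
pose [402.3 108.4 154.5] [ 3.1413e+00 -8.0000e-04  7.9600e-02] units [2.302e+00 1.600e-01 2.000e-03] twist -0.0 t 4.525
[283.83275099 145.35814084]
```

View pics/w2.png

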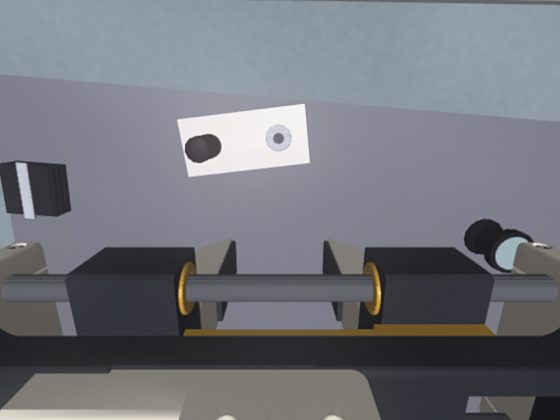

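The pin head is at (279,138) and the driver's handle at (203,148). I'll refine the head with a circle fit.

Run:
```python
from h import *
im=cv2.imread('pics/w2.png'); g=cv2.cvtColor(im,6)
C=cam('wrist')
c=g[118:160,258:300]; c4=cv2.resize(c,None,fx=4,fy=4,interpolation=2)
print(cv2.HoughCircles(c4,cv2.HOUGH_GRADIENT,1.2,40,param1=80,param2=15,minRadius=40,maxRadius=70))
m=(c<215).astype('uint8'); n,_,st,ce=cv2.connectedComponentsWithStats(m); print(st,ce+[258,118])
for uv in [(279,138)]: p=ray(C,uv,61);print(p)
go(p[0],p[1],yaw=.08)
```

```text
[[[83.4      78.600006 53.68    ]]]
[[   0    0   42   42 1244]
 [   8    7   26   27  520]] [[278.57797428 138.75723473]
 [278.31346154 137.88461538]]
[465.48549326 113.55704959  61.        ]
pose [402.2 108.5 154.4] [ 3.1413e+00 -6.0000e-04  7.9600e-02] units [ 2.539e+00 -0.000e+00  2.000e-03] twist -0.0 t 4.575
```

Call:
{"method": "arm_command", "body": {"gripper": [40, 40, 40, 40, 40], "dp": [[0.84, 0, 0.2], [0.85, 0, 0.2], [0.85, 0, 0.2], [0, 0, 0.4], [0, 0, 0.5]], "twist": [0, 0, 0, 0, 0]}}

```text
time: 5.2
tool_pos: [464.1, 114.1, 115.8]
tcp_rot: [3.141, 0.001, 0.08]
contact_force: [-0.0, 0.6, -0.1]
grip_width: 40.0
finger_force: 0.0
```

Call:
{"method": "arm_command", "body": {"gripper": [40, 40, 40, 40, 40], "dp": [[0, 0, 0.6], [0, 0, 0.6], [0, 0, 0.6], [0, 0, 0.5], [0, 0, 0.4]], "twist": [0, 0, 0, 0, 0]}}

```text
time: 5.82
tool_pos: [464.4, 114.3, 48.4]
tcp_rot: [3.141, 0.001, 0.081]
contact_force: [-0.1, -0.0, 0.8]
grip_width: 39.6
finger_force: 0.0
```

Call:
{"method": "arm_command", "body": {"gripper": [40, 40, 10, 10, 10], "dp": [[0, 0, 0.2], [0, 0, 0], [0, 0, 0], [0, 0, 0], [0, 0, 0]], "twist": [0, 0, 0, 0, 0]}}

```text
time: 6.45
tool_pos: [466.0, 114.5, 45.2]
tcp_rot: [3.142, -0.003, 0.081]
contact_force: [-0.6, 0.2, 8.2]
grip_width: 20.7
finger_force: 31.0
```

The pin head is gripped. Next I lift it and carry it to the matching view pose in front of the fork.

Call:
{"method": "arm_command", "body": {"gripper": [10, 10, 10, 10, 10], "dp": [[0, 0, -0.7], [0, 0, -1], [0, 0, -1], [0, 0, -1], [0, 0, -1]], "twist": [0, 0, 0, 0, 0]}}

```text
time: 7.08
tool_pos: [464.8, 114.4, 162.5]
tcp_rot: [3.141, -0.0, 0.081]
contact_force: [0.9, 0.3, -0.9]
grip_width: 21.1
finger_force: 30.0
```

Call:
{"method": "arm_command", "body": {"gripper": [10, 10, 10, 10, 10], "dp": [[0.15, 0.9, -0.2], [0.19, 0.9, 0], [0.19, 0.9, 0], [0.19, 0.9, 0], [0.19, 0.9, 0]], "twist": [0, 0, 0, 0, 0]}}

```text
time: 7.7
tool_pos: [496.8, 3.4, 166.6]
tcp_rot: [3.141, -0.0, 0.081]
contact_force: [-0.3, -0.1, -1.2]
grip_width: 20.8
finger_force: 30.0
```

Call:
{"method": "arm_command", "body": {"gripper": [10, 10, 10, 10, 10], "dp": [[0.19, 0.9, 0], [0.19, 0.9, 0], [0.19, 0.9, 0], [0.19, 0.9, 0], [0.19, 0.9, 0]], "twist": [0, 0, 0, 0, 0]}}

```text
time: 8.32
tool_pos: [529.8, -107.2, 166.7]
tcp_rot: [3.142, 0.0, 0.081]
contact_force: [-0.1, -0.1, -0.7]
grip_width: 21.2
finger_force: 30.0
```

Call:
{"method": "arm_command", "body": {"gripper": [10, 10, 10, 10, 10], "dp": [[0, 0.6, 0], [0, 0.4, 0], [0, 0, 0], [0, 0, 0], [0, 0, 0]], "twist": [0, 0, 0, 0, 0]}}

```text
time: 8.95
tool_pos: [531.4, -130.4, 166.8]
tcp_rot: [-3.142, -0.0, 0.082]
contact_force: [-0.8, 0.3, -0.5]
grip_width: 21.0
finger_force: 30.0
```

Run:
```python
from h import *
go(596,-125.7,yaw=.08)
C,im=shot('wrist','w3.png'); print(proj(C,[596,-125.7,74]), get_obs()['grip_width'])
```

```text
pose [ 531.4 -130.4  166.8] [-3.1415 -0.      0.0815] units [2.589 0.021 0.   ] twist 0.02 t 8.95
[279.67886702 136.3921522 ] 21.20643564453053
```

View pics/w3.png

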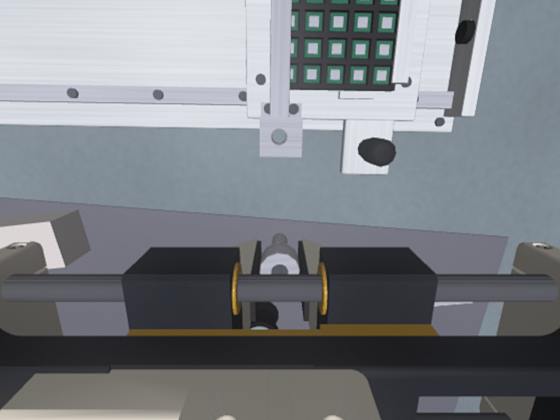

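The fork hole is at (279,136), almost where the pin head appeared from the same relative pose. The pin hangs straight and centred, with its nose at (279,235). I move over the hole and stop with the nose just above it.

Call:
{"method": "arm_command", "body": {"gripper": [10, 10, 10, 10, 10], "dp": [[0.86, 0, 0.3], [0.86, 0, 0.4], [0.86, 0, 0.6], [0, 0, 0.5], [0, 0, 0]], "twist": [0, 0, 0, 0, 0]}}

```text
time: 9.62
tool_pos: [594.3, -125.3, 120.4]
tcp_rot: [-3.14, 0.003, 0.081]
contact_force: [-0.5, 0.1, -1.0]
grip_width: 21.2
finger_force: 30.0
```

Run:
```python
from h import *
go(596.3,-125.1,76,yaw=.08)
C,im=shot('wrist','w4.png')
cv2.imwrite('pics/w4c.png',cv2.resize(im[180:300,200:360],None,fx=4,fy=4,interpolation=2))
```

```text
pose [ 594.3 -125.3  120.4] [-3.1403  0.0032  0.0811] units [ 8.500e-02 -1.000e-03  1.775e+00] twist 0.01 t 9.625
```

View pics/w4c.png

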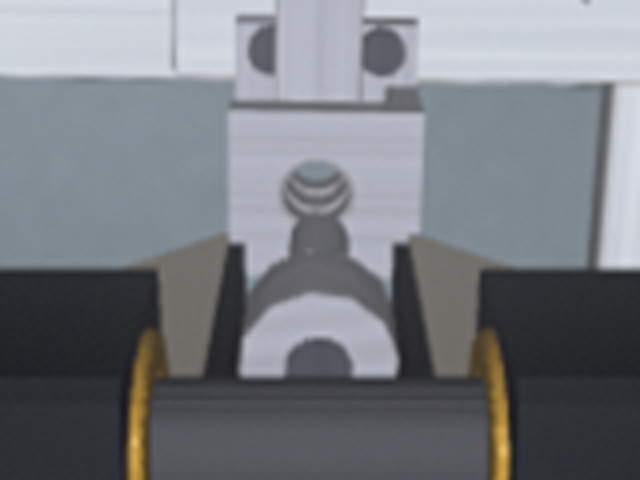

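The hole at crop (317,190) lies about 2 mm further along +x than the pin's axis, and the sideways alignment is good. I'll correct that.

Call:
{"method": "arm_command", "body": {"gripper": [10, 10, 10, 10, 10], "dp": [[0.08, 0, 0], [0, 0, 0], [0, 0, 0.1], [0, 0, 0.1], [0, 0, 0]], "twist": [0, 0, 0, 0, 0]}}

```text
time: 10.3
tool_pos: [597.5, -125.6, 116.3]
tcp_rot: [-3.141, 0.001, 0.081]
contact_force: [0.2, 0.1, -1.0]
grip_width: 20.8
finger_force: 30.0
```

Run:
```python
from h import *
go(596.3,-125.1,76,yaw=.08)
C,im=shot('wrist','w5.png'); p=cam('wrist')
g=cv2.cvtColor(im,6)[180:300,200:360]; print(proj(C,[596.3,-125.1,74]), proj(C,get_obs()['tool_pos']-[0,0,38]))
```

```text
pose [ 597.5 -125.6  116.3] [-3.1414e+00  7.0000e-04  8.0800e-02] units [-0.047 -0.025  1.614] twist 0.01 t 10.3
[278.25208382 233.85596701] [279.18273977 234.4018595 ]
```

Call:
{"method": "arm_command", "body": {"gripper": [10, 10, 10, 10, 10], "dp": [[-0.04, 0, 0], [0, 0, 0.1], [0, 0, 0.2], [0, 0, 0.2], [0, 0, 0.1]], "twist": [0, 0, 0, 0, 0]}}

```text
time: 10.98
tool_pos: [596.5, -125.7, 101.1]
tcp_rot: [-3.141, 0.001, 0.081]
contact_force: [-1.1, 0.1, -1.4]
grip_width: 20.8
finger_force: 30.0
```

Run:
```python
from h import *
go(596.3,-125.1,76,yaw=.08);o=get_obs();print(o['contact_force'],o['moment'])
C,im=shot('wrist','w6.png')
cv2.imwrite('pics/w6c.png',cv2.resize(im[180:300,200:360],None,fx=4,fy=4,interpolation=2))
```

```text
pose [ 596.5 -125.7  101.1] [-3.1413e+00  9.0000e-04  8.0800e-02] units [-0.006 -0.023  1.002] twist 0.01 t 10.975
[-1.13188036  0.13555102 -1.35919027] [ 0.06823232 -0.00842292 -0.00076492]
```

View pics/w6c.png

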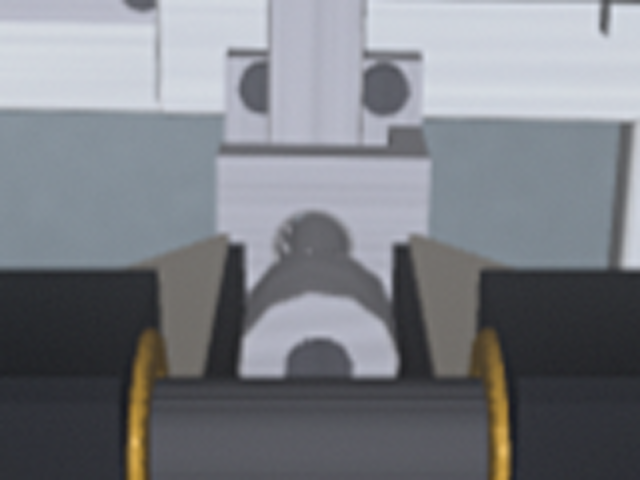

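The nose is in the hole, which sits about 0.7 mm to the left (+y). I'll go down with a small correction.

Call:
{"method": "arm_command", "body": {"gripper": [10, 10, 10, 10, 10], "dp": [[0, -0.02, 0.1], [0, 0, 0.2], [0, 0, 0.2], [0, 0, 0.2], [0, 0, 0]], "twist": [0, 0, 0, 0, 0]}}

```text
time: 11.65
tool_pos: [596.5, -125.2, 83.6]
tcp_rot: [-3.141, 0.001, 0.081]
contact_force: [0.3, 0.3, -0.9]
grip_width: 21.0
finger_force: 30.0
```

Call:
{"method": "arm_command", "body": {"gripper": [10, 10, 10, 10, 10], "dp": [[0, 0, 0.15], [0, 0, 0.13], [0, 0, 0], [0, 0, 0], [0, 0, 0]], "twist": [0, 0, 0, 0, 0]}}

```text
time: 12.28
tool_pos: [596.8, -125.3, 77.3]
tcp_rot: [3.141, -0.0, 0.081]
contact_force: [-1.2, -0.3, -1.5]
grip_width: 20.7
finger_force: 30.0
```

Call:
{"method": "arm_command", "body": {"gripper": [10, 10, 40, 40, 40], "dp": [[0, 0, 0.06], [0, 0, 0], [0, 0, 0], [0, 0, 0], [0, 0, 0]], "twist": [0, 0, 0, 0, 0]}}

```text
time: 12.9
tool_pos: [596.9, -125.3, 75.9]
tcp_rot: [3.141, -0.0, 0.081]
contact_force: [-0.6, 0.5, -0.3]
grip_width: 39.3
finger_force: 0.0
```

Call:
{"method": "arm_command", "body": {"gripper": [40, 40, 40, 0, 0], "dp": [[0, 0, -0.3], [0, 0, -0.5], [0, 0, -0.6], [0, 0, 0], [0, 0, 0]], "twist": [0, 0, 0, 0, 0]}}

```text
time: 13.52
tool_pos: [596.6, -125.3, 110.8]
tcp_rot: [3.141, -0.0, 0.081]
contact_force: [-0.6, 0.1, 0.3]
grip_width: 24.4
finger_force: 0.0
```

Run:
```python
from h import *
go(596.3,-125.1,91,yaw=.08);o=get_obs();print(o['contact_force'],o['grip_width'])
C,im=shot('wrist','w7.png')
cv2.imwrite('pics/w7c.png',cv2.resize(im[150:310,180:380],None,fx=3.6,fy=3.6,interpolation=2))
```

```text
pose [ 596.6 -125.3  110.8] [ 3.1415e+00 -1.0000e-04  8.0800e-02] units [-0.013 -0.007  0.792] twist 0.01 t 13.525
[-0.61056933  0.06874726  0.27690004] 24.364799894498475
```

View pics/w7c.png

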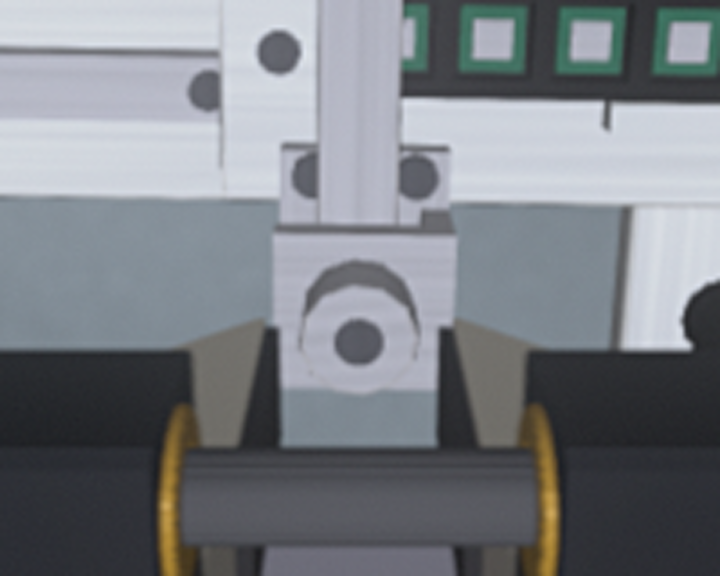

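The pin is in the fork, with its head apparently flat on it. I press lightly with closed fingers to make sure.

Call:
{"method": "arm_command", "body": {"gripper": [0, 0, 0, 0, 0], "dp": [[0, 0, 0], [0, 0, 0], [0, 0, 0.3], [0, 0, 0.3], [0, 0, 0.1]], "twist": [0, 0, 0, 0, 0]}}

```text
time: 14.2
tool_pos: [596.2, -125.1, 92.1]
tcp_rot: [-3.141, 0.002, 0.081]
contact_force: [0.4, -0.2, 0.4]
grip_width: 0.1
finger_force: 0.0
```

Call:
{"method": "arm_command", "body": {"gripper": [0, 0, 0, 0, 0], "dp": [[0, 0, 0.08], [0, 0, 0.06], [0, 0, 0.05], [0, 0, 0], [0, 0, 0]], "twist": [0, 0, 0, 0, 0]}}

```text
time: 14.82
tool_pos: [596.9, -125.3, 90.2]
tcp_rot: [3.141, -0.001, 0.081]
contact_force: [-3.3, 0.8, 9.7]
grip_width: 0.2
finger_force: 5.0
```

The fingers met the head at z = 90.2 with 10 N, so the head is home (74 + 16 mm). Now the knob.

Call:
{"method": "arm_command", "body": {"gripper": [0, 0, 40, 40, 40], "dp": [[0, 0, -0.7], [0, 0, -0.6], [-0.2, 0.8, 0], [-0.2, 0.8, 0], [0, 0.8, 0]], "twist": [0, 0, 0, 0, 0]}}

```text
time: 15.45
tool_pos: [590.9, -187.9, 120.4]
tcp_rot: [-3.141, 0.001, 0.08]
contact_force: [-0.6, -0.2, 0.4]
grip_width: 25.8
finger_force: 0.0
```

Call:
{"method": "arm_command", "body": {"gripper": [42, 42, 42, 42, 42], "dp": [[0, 0.8, 0], [0, 0.04, 0], [0, 0, 0], [0, 0, 0], [0, 0, 0]], "twist": [0, 0, 0, 0, 0]}}

```text
time: 16.08
tool_pos: [593.4, -206.1, 121.0]
tcp_rot: [3.142, 0.0, 0.082]
contact_force: [0.5, 0.2, 0.4]
grip_width: 42.2
finger_force: 0.0
```

Run:
```python
from h import *
go(593.1,-206.9,64,yaw=.08);print(get_obs()['grip_width'])
C,im=shot('wrist','w8.png'); print(proj(C,[593.1,-206.9,92]))
cv2.imwrite('pics/w8c.png',cv2.resize(im[150:310,170:370],None,fx=3.6,fy=3.6,interpolation=2))
```

```text
pose [ 593.4 -206.1  121. ] [3.1416 0.     0.0817] units [-0.015  0.029  2.282] twist 0.02 t 16.075
42.156116711926636
[280.18552803 239.80311666]
```

View pics/w8c.png

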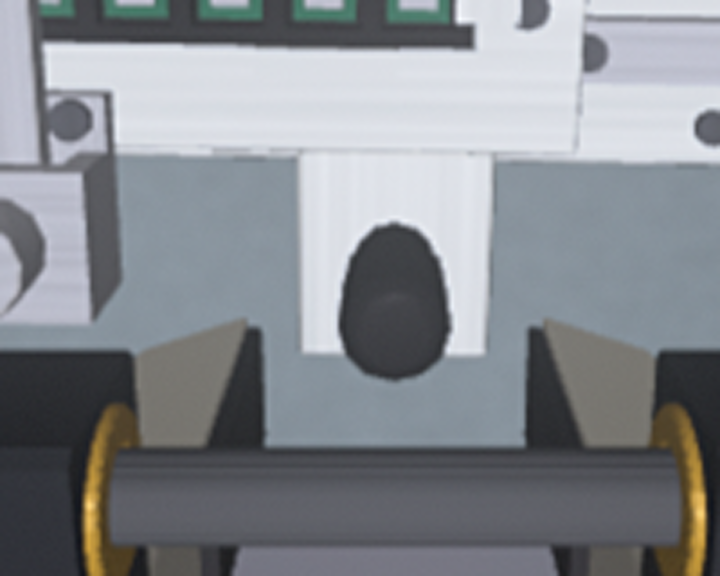

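The knob top, at full-image pixel (279,243), is centred between the open fingers. I lower and grip.

Call:
{"method": "arm_command", "body": {"gripper": [42, 42, 42, 42, 42], "dp": [[-0.05, 0, 0.5], [0, 0, 0.5], [0, 0, 0.5], [0, 0, 0.5], [0, 0, 0.27]], "twist": [0, 0, 0, 0, 0]}}

```text
time: 16.75
tool_pos: [591.7, -206.8, 62.9]
tcp_rot: [-3.141, 0.001, 0.081]
contact_force: [-0.1, -0.5, -0.0]
grip_width: 41.9
finger_force: 0.0
```

Call:
{"method": "arm_command", "body": {"gripper": [42, 10, 10, 10, 10], "dp": [[0, 0, 0], [0, 0, 0], [0, 0, 0], [0, 0, 0], [0, 0, 0]], "twist": [0, 0, 0, 0, 0]}}

```text
time: 17.38
tool_pos: [592.3, -206.9, 64.7]
tcp_rot: [3.141, -0.001, 0.081]
contact_force: [-0.7, 1.1, 1.6]
grip_width: 21.3
finger_force: 30.0
```

Run:
```python
from h import *
C=cam('top')
# notch top view px and ball hint, rough heights
for z in (40,48): print('notch',ray(C,(280.5,156.8),z).round(1),'ball bracket',ray(C,(342.2,159),z).round(1))
a=np.array([-np.sin(.08),np.cos(.08)])
for z in (40,48): print(((ray(C,(280.5,156.8),z)-ray(C,(342.2,159),z))[:2]@a).round(1))
L=ray(C,(202,213),12);Rr=ray(C,(382,214),12); print('mid stage',(L+Rr)/2)
im=cv2.imread('pics/top0.png')[140:175,265:360]
cv2.imwrite('pics/rail.png',cv2.resize(im,None,fx=8,fy=8,interpolation=2))
o=get_obs();print(o['tool_pos'],o['contact_force'],o['grip_width'])
```

```text
notch [764.  36.  40.] ball bracket [ 773.5 -161.1   40. ]
notch [761.3  35.8  48. ] ball bracket [ 770.7 -160.2   48. ]
197.2
196.2
mid stage [588.34095721 -15.69496657  12.        ]
[ 592.32166462 -206.92441355   64.71653366] [-0.74330981  1.05860297  1.58970082] 21.31384106941637
```

View pics/rail.png

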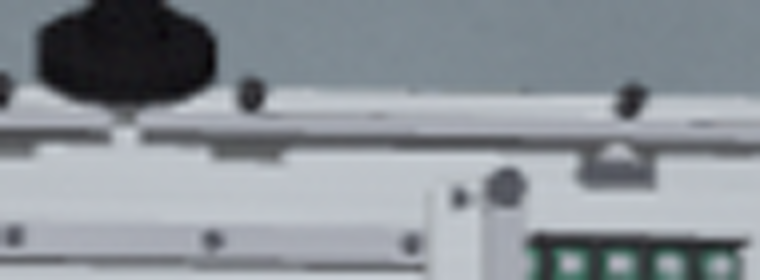

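The rail crop shows the notch at about column 280.5 and the ball at about column 342 of the top view, so there are about 197 mm to travel. The knob is gripped. I slide most of the way, then creep by feel.

Call:
{"method": "arm_command", "body": {"gripper": [10, 10, 10, 10, 10], "dp": [[0, -0.2, 0], [0, -0.5, 0], [0, -0.6, 0], [0, -0.6, 0], [0, -0.3, 0]], "twist": [0, 0, 0, 0, 0]}}

```text
time: 18.0
tool_pos: [588.7, -151.9, 64.7]
tcp_rot: [3.14, -0.003, 0.081]
contact_force: [4.1, -2.7, -0.4]
grip_width: 21.5
finger_force: 30.0
```

Call:
{"method": "arm_command", "body": {"gripper": [10, 10, 10, 10, 10], "dp": [[0, -0.5, 0], [0, -0.6, 0], [0, -0.6, 0], [0, -0.6, 0], [0, -0.3, 0]], "twist": [0, 0, 0, 0, 0]}}

```text
time: 18.62
tool_pos: [584.4, -87.1, 64.7]
tcp_rot: [3.14, -0.005, 0.081]
contact_force: [6.9, -4.1, -0.9]
grip_width: 21.4
finger_force: 30.0
```

Call:
{"method": "arm_command", "body": {"gripper": [10, 10, 10, 10, 10], "dp": [[0, -0.4, 0], [0, -0.4, 0], [0, -0.4, 0], [0, -0.2, 0], [0, 0, 0]], "twist": [0, 0, 0, 0, 0]}}

```text
time: 19.25
tool_pos: [582.0, -51.8, 64.7]
tcp_rot: [3.141, -0.006, 0.081]
contact_force: [9.6, 2.3, -0.8]
grip_width: 21.5
finger_force: 30.0
```

Fx has built up to 10 N because the stage yaw is a bit smaller than the tool yaw. I relieve it while moving on.

Call:
{"method": "arm_command", "body": {"gripper": [10, 10, 10, 10, 10], "dp": [[0.03, -0.3, 0], [0.03, -0.3, 0], [0.03, -0.3, 0], [0.02, -0.2, 0], [0, 0, 0]], "twist": [0, 0, 0, 0, 0]}}

```text
time: 19.88
tool_pos: [580.3, -23.8, 64.6]
tcp_rot: [-3.141, -0.001, 0.081]
contact_force: [2.2, 0.8, 5.0]
grip_width: 21.2
finger_force: 30.0
```

Run:
```python
from h import *
o=get_obs();print(o['time'],o['tool_pos'],o['contact_force'],o['grip_width'])
C,im=shot('top','t2.png')
g=cv2.cvtColor(im,6)
# green tray chips centroid vs start -> carriage shift in pixels (tray at same height)
for f in('top0','t2'):
    h=cv2.cvtColor(cv2.imread(f'pics/{f}.png'),40)[150:215,190:390]
    m=cv2.inRange(h,(60,70,20),(95,255,200)); n,l,st,ce=cv2.connectedComponentsWithStats(m)
    k=[i for i in range(1,n) if st[i,4]>30]; print(f,[(st[i],(ce[i]+[190,150]).round(2)) for i in k])
```

```text
19.875 [580.32971063 -23.83414584  64.64000583] [2.23632861 0.80319692 4.95291184] 21.203078260045178
top0 []
t2 []
```

Call:
{"method": "arm_command", "body": {"gripper": [10, 10, 10, 10, 10], "dp": [[0, -0.1, 0], [0, -0.1, 0], [0, -0.1, 0], [0, 0, 0], [0, 0, 0]], "twist": [0, 0, 0, 0, 0]}}

```text
time: 20.55
tool_pos: [579.8, -16.5, 64.7]
tcp_rot: [-3.141, -0.001, 0.081]
contact_force: [3.2, 1.3, 6.3]
grip_width: 21.6
finger_force: 30.0
```

Call:
{"method": "arm_command", "body": {"gripper": [10, 10, 10, 10, 10], "dp": [[0, -0.06, 0], [0, -0.06, 0], [0, 0, 0], [0, 0, 0], [0, 0, 0]], "twist": [0, 0, 0, 0, 0]}}

```text
time: 21.18
tool_pos: [579.6, -12.5, 64.7]
tcp_rot: [-3.139, -0.001, 0.081]
contact_force: [2.9, 4.5, 5.9]
grip_width: 21.2
finger_force: 30.0
```

Fy is now +4.5, so the ball has started drawing in. I keep creeping.

Call:
{"method": "arm_command", "body": {"gripper": [10, 10, 10, 10, 10], "dp": [[0, -0.05, 0], [0, 0, 0], [0, 0, 0], [0, 0, 0], [0, 0, 0]], "twist": [0, 0, 0, 0, 0]}}

```text
time: 21.8
tool_pos: [579.5, -11.2, 64.7]
tcp_rot: [-3.139, -0.001, 0.081]
contact_force: [2.1, 5.6, 5.6]
grip_width: 21.3
finger_force: 30.0
```

Call:
{"method": "arm_command", "body": {"gripper": [10, 10, 10, 10, 10], "dp": [[0, -0.05, 0], [0, 0, 0], [0, 0, 0], [0, 0, 0], [0, 0, 0]], "twist": [0, 0, 0, 0, 0]}}

```text
time: 22.42
tool_pos: [579.5, -10.8, 64.7]
tcp_rot: [-3.14, -0.001, 0.081]
contact_force: [2.3, 2.1, 5.7]
grip_width: 21.2
finger_force: 30.0
```

Call:
{"method": "arm_command", "body": {"gripper": [10, 10, 10, 10, 10], "dp": [[0, -0.04, 0], [0, 0, 0], [0, 0, 0], [0, 0, 0], [0, 0, 0]], "twist": [0, 0, 0, 0, 0]}}

```text
time: 23.05
tool_pos: [579.4, -10.5, 64.7]
tcp_rot: [-3.141, -0.001, 0.081]
contact_force: [3.1, -0.6, 6.3]
grip_width: 21.4
finger_force: 30.0
```

Run:
```python
from h import *
o=get_obs();print(o['time'],o['tool_pos'],o['contact_force'],o['moment'],o['grip_width'],o['dq'].round(3))
C,im=shot('top','t3.png')
# bright pin head / dark knob+tray pixels: report tray dark blob in top view
g=cv2.cvtColor(im,6); 
for f in('top0','t3'):
    x=cv2.cvtColor(cv2.imread(f'pics/{f}.png'),6)[165:205,205:375]
    m=(x<75).astype('uint8'); m=cv2.morphologyEx(m,cv2.MORPH_CLOSE,np.ones((7,7)))
    n,l,st,ce=cv2.connectedComponentsWithStats(m); i=1+st[1:,4].argmax(); print(f,st[i],ce[i]+[205,165])
```

```text
23.05 [579.44342638 -10.51626529  64.66253768] [ 3.07353435 -0.62769512  6.31339978] [-0.06418212 -0.47186957  0.00772762] 21.40370369169376 [ 0.001  0.001 -0.001 -0.    -0.001  0.001]
top0 [126   4  28  32 782] [344.05370844 185.01534527]
t3 [ 55   0  65  40 579] [290.10189983 195.95164076]
```

The ball pulled the carriage in (+5.6 N), then resisted and settled at about zero force. The travel was 196.7 mm against 197 mm measured, so I hand the job in.

```bash
python3 -c "
from plant import *
o=get_obs();print(o['tool_pos'],o['contact_force'],o['finger_force']);print(close_job())"
```

```text
[579.44270495 -10.5126553   64.66601649] [ 3.15353136 -0.29816653  5.30427213] 30.00082165002823
the job is handed in; nothing more can be done
None
```

I handed the job in at about 23 s: by force and position readings the pin is home in the fork and the ball is in the notch, with the fingers still gripping the knob at 30 N, but I viewed 11 pictures against the limit of 10.

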